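# Bring the spread snap ring to the groove on the puppet's neck spindle

### The arm

A 7-joint arm with a two-finger parallel gripper is mounted at the origin on the work surface. World frame = base frame: x ahead of the robot, y to its left, z up, the work surface at z = 0. Lengths are in m, angles in rad, forces in N, time in s.
With the tool pointing down it reaches from about 0.425 to 0.925 m from the base axis. Payload 6.8 kg.
Tool frame: the origin (TCP) lies on the centre line of the jaws, within the pads' length; the fingertips stand 14 mm ahead of it and the grasp point (between the pads) lies 5 mm behind it (r.nose_length is the distance from the TCP to the fingertips, in m); z points along the fingers, y is the direction in which the jaws open and shut (so a half turn about z gives the same grasp; the last joint's range is limited). The gripper opens to 85 mm and grips with 20 to 120 N. Pads are 22 mm wide; open, the fingers measure 114 mm over their backs; the gripper's body (76 mm by 85 mm) begins 54 mm behind the grasp point. The pads swing forward as they close: fully open they stand 13 mm farther back than shut.
Start: joints at [1.108, 0.477, 0.022, 1.555, -0.011, 1.109, -0.083], TCP at [0.235, -0.633, 0.211] pointing down, gripper open.
Joint ranges: [-2.96, 2.96], [-0.34, 2.1], [-1.41, 1.46], [0.24, 2.44], [-1.37, 4.51], [0.17, 1.92], [-2.96, 2.96]. Speed limits (rad/s): [2.39, 2.39, 3.14, 3.14, 3.14, 3.14, 3.14].

### API

Orientations are given as a rotation vector (axis times angle).
In Python, from bench import r, imaging, look_for, outline_of gives the robot as it stands. The module is installed in compiled form; this text tells all that it offers.
- The arm moves only by the tool carry_out, never from a script. Its arguments are lists of equal length, an entry for each row: "offset": the shift along the tool's x, y, z as a fraction of full scale, a list of three; "turn": the turn, a rotation vector about the tool's x, y, z as a fraction of full scale, a list of three. A call has 1 to 8 rows; each row is the pose to reach, as a shift and turn from the pose commanded when the call began, along the tool's axes at that moment; what a row does not reach only later rows make up. Full scale, the value 1, is 0.5 m for a shift and 1.5 rad for a turn. A row lasts 1/10 s, in which the tool goes at most 50 mm and 8.59 degrees, less where a joint would pass 70% of its speed; a pose out of reach is approached as far as the arm can. A call with a number of a shift or a turn outside -1 to 1 is refused whole. A call with a gripper value outside its range is refused whole. "hand" is the closure, from 0 (fully open) to 1 (shut), set as the call begins (left out, the last holds). The fingers move at their own pace and stop on an object; "force" is the grip in N (left out, the last holds). Time passes only in rows, so rows that repeat a pose let the fingers close. It gives the time, the measured TCP pose, the force and the opening at its end, in the units of the state.
- r.get_obs(): the state, without advancing time (a new reading comes with each control period).
- imaging.grab_frame(name): name is "scene" or "side" or "wrist"; returns a dict with "pixels" (480x640x3 uint8, red, green, blue), "fx", "fy", "cx", "cy" (pixels), "R" (3x3) and "t" (3): a world point X has camera coordinates R X + t. Camera axes: x right, y down, z forward; pixel columns grow to the right and rows downward; lengths in m; the calibration is good to about 2 mm. A picture is of the moment at which its call begins. There is no depth.
- r.hand_in(): hands the job in, once; it reports no verdict.
Trained networks look in the newest picture that a camera, given by its name, has taken for a name from the list of things; names that differ only in an ending like _2 or _b are one class to them, and where a whole thing is asked for, a point or a joint stands for the part that bears it (a point fixed in the world has none). Each returns a list of dicts, best first, with "score" (0 to 1); they miss things now and then, are a little off and sometimes report something else, mostly with a low value. They report only what shows in the picture. A call takes as long as a camera call. They do not tell look-alikes from the thing itself.
- look_for(query, camera): "xyz" ([x, y, z] in m, in the coordinates of the camera as it stood for that picture, good to about 4 mm: the middle of the surface that is visible of it).
- outline_of(query, camera): "region" (480x640 bool, what is visible of it).
The state is a dict: "clock": time; "joints": joint angles; "qvel": joint speeds; "tau": joint torques, N m; "tcp_pos": TCP position; "orientation": TCP orientation; "contact_force": force on the tool from outside, world axes, zero at the start; "moment": the same for the moment, N m; "grip_width": finger opening in m.
Only numpy, scipy, OpenCV 4.12 (cv2) and the standard library are available. Lean on these libraries where they do the work, as an engineer would, in place of code of your own. Each camera call takes 0.05 s, during which the arm holds its last target. There are 200 camera calls.

### The job

The puppet torso has fallen on its back: stand it upright on the bench, without dropping it, and let go of it. Then take the ring pliers off their rest by the handles, squeeze them to their stop so that the snap ring on their tips is spread, slide the ring level down over the torso's steel spindle until it lies at the groove just above the wooden hub, and finish there, still holding the pliers squeezed and the ring spread, for the carver to check before it is let snap in. Do not force the ring, and leave the other things on the bench where they are.

Things in the scene. Friction and masses are not known exactly. Their poses are not given: they have to be found in the camera images.
- torso: Pale fig-wood puppet torso, no head or arms, 0.5 kg, 141 mm tall. Origin: centre of its flat underside; z up along its spindle, x to the chest, y to its left. Starts lying on its flat back (x up, origin 34 mm above the bench). Hem 84 wide (y), x -34 to 34, z 0 to 30 mm; waist 58 wide, to z 55; chest 50 wide, x -34 to 28, to z 100; wooden hub 48 across, z 110 to 126; steel spindle 30 across.
- groove (a point): On the spindle's axis at mid-height of its groove (z 128.5 mm in the torso's frame, same axes). The groove, 26 mm across and 5 mm high, begins right at the hub's upper face (z 126). Above it the 30 mm spindle, chamfered, ends 13 mm above this point.
- pliers: Snap-ring pliers, dark steel with dark sleeved handles, 0.17 kg, lying level on the rest, bent tips down, with the snap ring hung level on the tips by its two eyes. Origin: centre of the pivot rivet at mid-thickness, 36 mm above the bench; x forward to the tips, z up. Sleeves 40 to 118 mm behind the pivot, 12 mm tall (z -6 to 6), 9 mm thick.
- ring_centre (a point): Centre of the snap ring's opening at mid-thickness: 83 mm ahead of the pivot (148 mm ahead of point handles) and 11.5 mm lower. Flat steel ring 5.5 mm wide, 3 mm thick, about 40 mm across, gap towards the pivot; inside 29 mm at rest, too tight for the spindle, about 34.5 mm fully spread. z: the ring's axis.
- lever (a joint): Turn of each plier handle, rad: 0 at rest (a spring opens the handles), 0.131 squeezed to the stop with the ring fully spread.
- jar: squat brown clay pigment jar with a wooden stopper, 80 mm across, 76 mm tall; not part of the job. Origin: its underside.
- scraper: scraper with a bone handle, 155 mm long, lying flat; not part of the job. Origin: its underside.
- fish_tail: black-lacquered fish tail, a flat forked fan 140 mm long; not part of the job. Origin: its underside.
- mallet: wooden carving mallet, lying; not part of the job. Origin: its underside.
- gouge: gouge with a wooden handle, lying; not part of the job. Origin: its underside.
- bowl: brown clay bowl, 110 mm across; not part of the job. Origin: its underside.
- oilstone: grey sharpening stone, 160 x 55 x 25 mm; not part of the job. Origin: its underside.
- shoulders (a point): On the torso's axis, z 92 mm in its frame, same axes. Along y through this point run the shoulder dowels, 12 mm thick, polished, their domed ends 33 mm to each side (66 mm over the ends). Pinched lightly on both ends (20 N) and lifted, the ballasted torso swings about them by its weight and hangs within some 10 degrees of upright (mass centre near z 32); gripped hard it turns less.
- handles (a point): Midway between the handles, 65 mm behind the pivot: the place to grip. Here they measure 54 mm over the outsides at rest, 37 mm squeezed to the stop, outer faces then parallel; about 10 N on each handle does it. Gripped here, the pivot and ring move about 2.5 mm forward of the fingers as they close. Same axes as the pliers.
- rest: Fixed teak tool rest. Origin: centre of its underside, z up, x the way the pliers point. Two bars 30 mm high, 14 thick, 110 wide, 54 mm either way along x, under the pliers' pivot and handle ends; joined by a strip 26 mm wide and 10 mm high.
Mind the look-alikes: they are no part of the job. There is more than one size of the torso; the one meant has the size given above. What is shaped like the pliers but purple is not meant.

How it is judged:
By the outcome, as a careful person would: the job done as asked, in the order asked, and still so for the second after the job is handed in, while the arm keeps its last pose, push and grip.
It also fails if it takes over 48 s, if anything falls off the work surface, if the arm or the gripper's body presses on something with over 40 N, if the wrist force passes 120 N, or if a joint passes its speed limit or range.

## Working session

There is one attempt and no reset: what is moved stays moved. The work goes in short steps, Python scripts to look and compute and a tool call to move; the robot and the scene stay as the last step left them, time stands still between calls to the robot, and variables do not carry over. Pictures are saved under pics/ and viewed, about 8 in all and at most 12, crops included, and the job is handed in when it is done.

Besides the shell and the picture viewer there is one more tool, called after "Request:" by a JSON object that holds its "api" and its "payload", one argument or row to a line. carry_out: Moves the arm, as the interface text tells. Shift numbers are shares of 0.5 m and turn numbers shares of 1.5 rad, none past 1 either way. Its arguments: {"type":"object","properties":{"offset":{"type":"array","items":{"type":"array","items":{"type":"number","minimum":-1,"maximum":1}}},"turn":{"type":"array","items":{"type":"array","items":{"type":"number","minimum":-1,"maximum":1}}},"hand":{"type":"number"},"force":{"type":"number"}},"required":["offset","turn"]}

```bash
mkdir -p pics; ls; cat > h.py <<'E'
import numpy as np, cv2
from bench import r, imaging, look_for, outline_of
from scipy.spatial.transform import Rotation as Ro
def snap(cam,name=None):
    f=imaging.grab_frame(cam)
    if name: cv2.imwrite(f'pics/{name}.png',cv2.cvtColor(f['pixels'],cv2.COLOR_RGB2BGR))
    return f
def w(f,p): return np.array(f['R']).T@(np.array(p)-np.array(f['t']))
def px(f,X):
    c=np.array(f['R'])@np.array(X)+np.array(f['t']); return np.array([f['fx']*c[0]/c[2]+f['cx'],f['fy']*c[1]/c[2]+f['cy']])
def onplane(f,uv,z):
    d=np.array(f['R']).T@np.array([(uv[0]-f['cx'])/f['fx'],(uv[1]-f['cy'])/f['fy'],1]); o=-np.array(f['R']).T@np.array(f['t'])
    return o+d*(z-o[2])/d[2]
E
python3 - <<'E'
from h import *
np.set_printoptions(precision=3,suppress=True)
o=r.get_obs(); print(o['clock'],o['tcp_pos'],o['orientation'],o['grip_width'],r.nose_length)
ims=[]
for c in ['scene','side']:
    f=snap(c,c+'0'); ims.append(f['pixels'])
    print(c, -f['R'].T@f['t'] if hasattr(f['R'],'T') else '')
    for q in ['torso','shoulders','groove','pliers','handles','ring_centre','rest','jar','mallet','bowl']:
        for d in look_for(q,c)[:3]:
            X=w(f,d['xyz']); print(q,round(d['score'],2),X,px(f,X).round())
E
```

```text
pics
0.0 [ 0.234 -0.632  0.21 ] [-3.091 -0.554  0.001] 0.08516509413067597 0.014
scene [ 0.879 -0.599  1.17 ]
torso 0.95 [0.565 0.196 0.056] [388. 209.]
torso 0.73 [0.302 0.241 0.081] [325. 154.]
torso 0.31 [0.728 0.01  0.016] [401. 290.]
shoulders 0.63 [0.574 0.199 0.055] [391. 210.]
shoulders 0.6 [0.308 0.24  0.075] [327. 156.]
groove 0.97 [0.307 0.236 0.075] [326. 157.]
groove 0.86 [0.572 0.198 0.056] [390. 209.]
pliers 0.83 [ 0.181 -0.355  0.016] [163. 278.]
pliers 0.67 [ 0.584 -0.208  0.044] [311. 316.]
handles 0.72 [ 0.183 -0.357  0.011] [163. 280.]
handles 0.59 [ 0.587 -0.209  0.046] [312. 316.]
ring_centre 0.89 [ 0.587 -0.211  0.041] [311. 317.]
ring_centre 0.58 [ 0.187 -0.353  0.015] [165. 279.]
rest 0.83 [ 0.538 -0.181  0.021] [303. 302.]
rest 0.54 [0.573 0.2   0.057] [391. 209.]
jar 0.67 [ 0.397 -0.014  0.048] [300. 229.]
jar 0.19 [0.415 0.422 0.045] [385. 144.]
mallet 0.62 [0.413 0.418 0.037] [384. 146.]
mallet 0.6 [0.729 0.011 0.014] [401. 290.]
bowl 0.75 [ 0.618 -0.417  0.019] [270. 392.]
side [0.167 0.616 0.878]
torso 0.94 [0.548 0.227 0.059] [237. 300.]
torso 0.9 [0.282 0.274 0.077] [339. 365.]
shoulders 0.81 [0.28  0.27  0.083] [341. 363.]
groove 0.8 [0.548 0.218 0.062] [240. 296.]
groove 0.69 [0.285 0.267 0.083] [340. 360.]
groove 0.32 [0.717 0.012 0.011] [230. 224.]
pliers 0.8 [ 0.163 -0.351  0.013] [470. 202.]
pliers 0.69 [ 0.568 -0.203  0.036] [316. 184.]
handles 0.93 [ 0.563 -0.202  0.043] [317. 183.]
handles 0.92 [ 0.156 -0.348  0.01 ] [472. 204.]
ring_centre 0.73 [0.55  0.221 0.059] [238. 297.]
ring_centre 0.64 [ 0.157 -0.349  0.014] [472. 203.]
ring_centre 0.62 [ 0.569 -0.205  0.042] [316. 182.]
rest 0.94 [ 0.533 -0.177  0.018] [323. 199.]
rest 0.41 [0.543 0.225 0.058] [240. 300.]
jar 0.84 [0.377 0.016 0.046] [347. 262.]
mallet 0.98 [0.397 0.442 0.053] [244. 422.]
bowl 0.74 [ 0.633 -0.44   0.024] [330. 135.]
bowl 0.49 [0.718 0.013 0.011] [230. 224.]
```

```bash
python3 - <<'E'
import cv2,numpy as np
a=cv2.imread('pics/scene0.png')[110:430,130:450]; b=cv2.imread('pics/side0.png')[110:430,180:500]
cv2.imwrite('pics/m0.png',cv2.resize(np.hstack([a,b]),(800,400),interpolation=cv2.INTER_CUBIC))
E
```

```text
(no output)
```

View pics/m0.png

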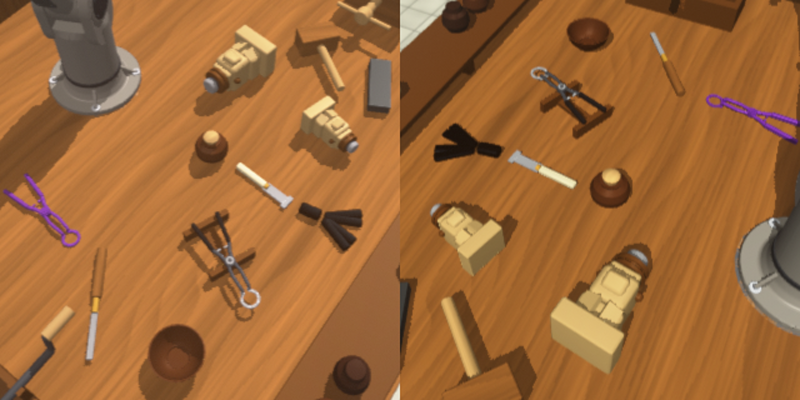

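The true torso is likely the smaller one at scene (388,209) (top about 60 mm high, in reach). Its look-alike is the larger torso at (325,154). The dark pliers are at (311,316) on the rest, and the purple pair at (163,278) is not meant. I'll check with a close wrist view on the way.

```bash
cat >> h.py <<'E'
def rot(ang):  # tool pointing down, tool y (jaws) along world angle ang
    y=np.array([np.cos(ang),np.sin(ang),0]); z=np.array([0,0,-1.]); return np.column_stack([np.cross(y,z),y,z])
def plan(p,ang=None):
    o=r.get_obs(); R0=Ro.from_rotvec(o['orientation']).as_matrix(); p0=np.array(o['tcp_pos'])
    R1=R0 if ang is None else min((rot(ang),rot(ang+np.pi)),key=lambda M:np.linalg.norm(Ro.from_matrix(R0.T@M).as_rotvec()))
    print('offset',(R0.T@(np.array(p)-p0)/.5).round(4),'turn',(Ro.from_matrix(R0.T@R1).as_rotvec()/1.5).round(4),'jaw deg',np.degrees(np.arctan2(R0[1,1],R0[0,1])).round(1))
E
python3 - <<'E'
from h import *
np.set_printoptions(precision=3,suppress=True)
f=snap('scene')
A=onplane(f,(300,290),.036);B=onplane(f,(330,350),.0245);print('pliers',A,B,np.degrees(np.arctan2(*(B-A)[[1,0]])))
a=np.arctan2(*(B-A)[[1,0]])
s=snap('side')
for c,g in (('scene',f),('side',s)):
  for d in outline_of('torso',c)[:2]:
    m=d['region']; v,u=np.nonzero(m); P=np.array([onplane(g,(x,y),.034)[:2] for x,y in zip(u,v)])
    mu=P.mean(0); e,V=np.linalg.eigh(np.cov(P.T)); q=(P-mu)@V; print(c,d['score'],mu,'axis deg',np.degrees(np.arctan2(V[1,1],V[0,1])),np.ptp(q,axis=0))
plan([.55,-.20,.30],a+np.pi/2)
E
```

```text
pliers [ 0.514 -0.164  0.036] [ 0.674 -0.248  0.024] -27.54920900041407
scene 0.65 [0.573 0.215] axis deg 155.4391243867672 [0.116 0.167]
side 0.8 [0.291 0.241] axis deg 84.21058431938722 [0.132 0.218]
side 0.62 [0.568 0.216] axis deg 162.2956769178826 [0.105 0.163]
offset [ 0.892 -0.593 -0.178] turn [ 0.    -0.     0.557] jaw deg -69.7
```

Request:
{"api": "carry_out", "payload": {
  "offset": [
    [0.89,-0.59,-0.18],
    [0.89,-0.59,-0.18],
    [0.89,-0.59,-0.18],
    [0.89,-0.59,-0.18],
    [0.89,-0.59,-0.18],
    [0.89,-0.59,-0.18],
    [0.89,-0.59,-0.18],
    [0.89,-0.59,-0.18]
  ],
  "turn": [
    [0,0,0.557],
    [0,0,0.557],
    [0,0,0.557],
    [0,0,0.557],
    [0,0,0.557],
    [0,0,0.557],
    [0,0,0.557],
    [0,0,0.557]
  ],
  "hand": 0
}}

```text
clock: 2.1
tcp_pos: [0.4645, -0.3176, 0.2769]
orientation: [3.051, -0.748, 0.001]
contact_force: [0.4, -0.9, -0.2]
grip_width: 0.0857
```

```bash
python3 - <<'E'
from h import *
plan([.55,-.20,.30],np.radians(62.45))
E
```

```text
offset [ 0.0428 -0.2877 -0.0461] turn [ 0.0001 -0.0005 -0.0001] jaw deg -117.6
```

Request:
{"api": "carry_out", "payload": {
  "offset": [
    [0.04,-0.29,-0.05],
    [0.04,-0.29,-0.05],
    [0.04,-0.29,-0.05],
    [0.04,-0.29,-0.05]
  ],
  "turn": [
    [0,0,0],
    [0,0,0],
    [0,0,0],
    [0,0,0]
  ]
}}

```text
clock: 2.5
tcp_pos: [0.553, -0.1917, 0.3025]
orientation: [-3.052, 0.729, -0.005]
contact_force: [-0.9, -0.1, 0.1]
grip_width: 0.0852
```

```bash
python3 - <<'E'
from h import *
np.set_printoptions(precision=4,suppress=True)
f=snap('wrist','w1'); print(f['fx'],f['fy'],f['cx'],f['cy'],f['R'],f['t'])
np.savez('w1.npz',**f)
plan([.572,.213,.28],np.radians(65))
E
```

```text
343.6895624707737 343.6895624707737 320.38921709271045 241.95560643172 [[-0.4526 -0.8917 -0.0056]
 [-0.845   0.4269  0.3222]
 [-0.2849  0.1506 -0.9467]] [0.08   0.4786 0.6557]
offset [-0.3348 -0.7472  0.0446] turn [-0.0012 -0.0007 -0.0246] jaw deg -117.1
```

View pics/w1.png

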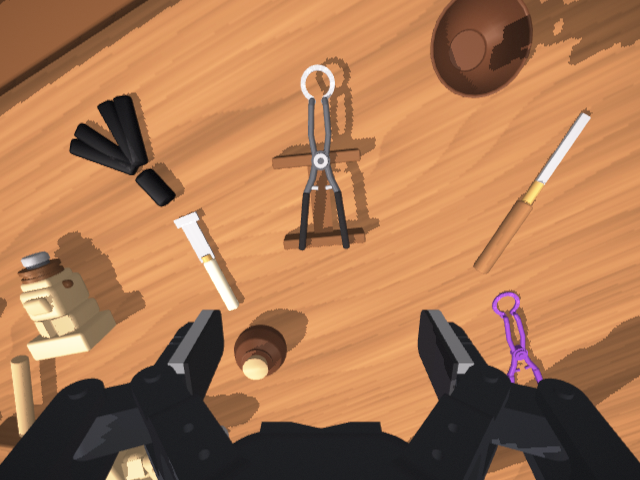

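Pliers: rivet (320,160), ring (318,82), sleeve ends (303,248) and (346,247). The smaller torso is at the left edge (60,300), with the purple look-alike at (515,340). Next, a close view of the torso.

```bash
python3 - <<'E'
from h import *
np.set_printoptions(precision=4,suppress=True)
f=dict(np.load('w1.npz'))
P=onplane(f,(320.5,160),.036+.004);C=onplane(f,(318,82),.0245);H=(onplane(f,(303,248),.036)+onplane(f,(346,247),.036))/2
print(P,C,H,np.linalg.norm((C-P)[:2]),np.linalg.norm((P-H)[:2])); d=C-H;print(np.degrees(np.arctan2(d[1],d[0])), P-.065*np.r_[d[:2],0]/np.linalg.norm(d[:2]))
plan([.465,.26,.27],np.radians(68))
E
```

```text
[ 0.5925 -0.2115  0.04  ] [ 0.6724 -0.2486  0.0245] [ 0.4883 -0.1645  0.036 ] 0.08805890570587964 0.11435059279245907
-24.558108808425544 [ 0.5334 -0.1844  0.04  ]
offset [-0.5681 -0.7333  0.0643] turn [-0.0012 -0.0008 -0.0595] jaw deg -117.1
```

Request:
{"api": "carry_out", "payload": {
  "offset": [
    [-0.57,-0.73,0.06],
    [-0.57,-0.73,0.06],
    [-0.57,-0.73,0.06],
    [-0.57,-0.73,0.06],
    [-0.57,-0.73,0.06],
    [-0.57,-0.73,0.06],
    [-0.57,-0.73,0.06],
    [-0.57,-0.73,0.06]
  ],
  "turn": [
    [0,0,-0.06],
    [0,0,-0.06],
    [0,0,-0.06],
    [0,0,-0.06],
    [0,0,-0.06],
    [0,0,-0.06],
    [0,0,-0.06],
    [0,0,-0.06]
  ]
}}

```text
clock: 3.35
tcp_pos: [0.4757, 0.1926, 0.2754]
orientation: [3.081, -0.614, 0.001]
contact_force: [0.1, -0.3, -0.6]
grip_width: 0.0855
```

```bash
python3 - <<'E'
from h import *
np.set_printoptions(precision=4,suppress=True)
f=snap('wrist','w2'); np.savez('w2.npz',**f); print(r.get_obs()['tcp_pos'],r.get_obs()['clock'])
E
```

```text
[0.4726 0.2026 0.2752] 3.4
```

View pics/w2.png

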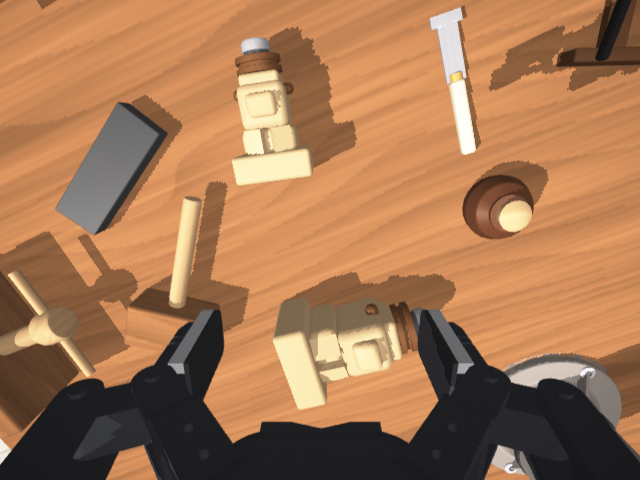

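Target torso: spindle top (255,41), dowel ends about (236,96) and (293,88), hem top edge (235,162)–(312,155). The large look-alike is at (350,350). Checking the size and pose.

```bash
python3 - <<'E'
from h import *
np.set_printoptions(precision=4,suppress=True)
im=cv2.imread('pics/w2.png')[25:195,210:340]; cv2.imwrite('pics/c2.png',cv2.resize(im,None,fx=4.5,fy=3.5*4.5/4.5,interpolation=cv2.INTER_CUBIC) if 0 else cv2.resize(im,(455,595),interpolation=cv2.INTER_CUBIC))
f=dict(np.load('w2.npz'))
L=onplane(f,(236,96),.034);Rr=onplane(f,(293,88),.034);d=Rr-L;print('dowels',L,Rr,np.linalg.norm(d),np.degrees(np.arctan2(d[1],d[0])),(L+Rr)/2)
a=onplane(f,(233,163),.068);b=onplane(f,(310,153),.068);d=b-a;print('hem',np.linalg.norm(d),np.degrees(np.arctan2(d[1],d[0])),(a+b)/2)
t=onplane(f,(255,41),.049);print('tip',t)
E
```

```text
dowels [0.6158 0.2329 0.034 ] [0.5993 0.1723 0.034 ] 0.06283030972148902 -105.27941067089786 [0.6076 0.2026 0.034 ]
hem 0.08237193612332395 -105.40223079299648 [0.5424 0.2199 0.068 ]
tip [0.6516 0.1893 0.049 ]
```

View pics/c2.png

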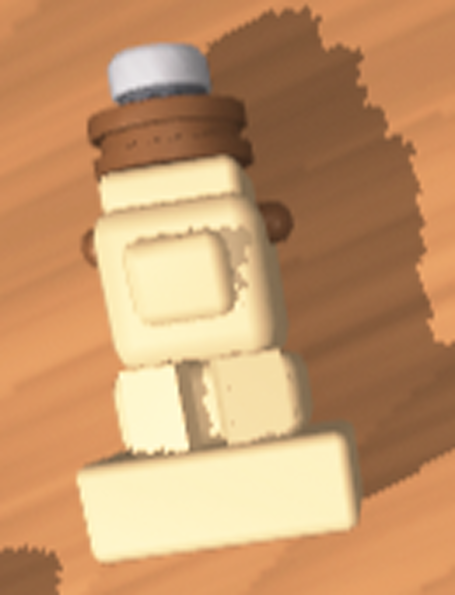

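The size fits (dowels about 65 mm apart, hem about 83 mm), so this is the right torso. Its axis lies at -15.4°. Going above the dowels.

```bash
python3 - <<'E'
from h import *
plan([.608,.2035,.12],np.radians(74.6))
E
```

```text
offset [ 0.2514 -0.1013  0.3103] turn [-0.0029  0.0015 -0.0755] jaw deg -111.9
```

Request:
{"api": "carry_out", "payload": {
  "offset": [
    [0.251,-0.101,0.2],
    [0.251,-0.101,0.31],
    [0.251,-0.101,0.31],
    [0.251,-0.101,0.31],
    [0.251,-0.101,0.31],
    [0.251,-0.101,0.31],
    [0.251,-0.101,0.31]
  ],
  "turn": [
    [0,0,-0.0755],
    [0,0,-0.0755],
    [0,0,-0.0755],
    [0,0,-0.0755],
    [0,0,-0.0755],
    [0,0,-0.0755],
    [0,0,-0.0755]
  ],
  "force": 20
}}

```text
clock: 4.1
tcp_pos: [0.6114, 0.1912, 0.1218]
orientation: [-3.111, 0.435, -0.002]
contact_force: [0.4, 0.4, 0.4]
grip_width: 0.0857
```

```bash
python3 - <<'E'
from h import *
plan([.608,.2035,.031],np.radians(74.6))
f=snap('wrist'); g=f['pixels'][60:480,100:560]; cv2.imwrite('pics/w3.png',g[...,::-1]);np.savez('w3.npz',**f)
E
```

```text
offset [-0.0135 -0.0217  0.1816] turn [-0.0005 -0.0007 -0.006 ] jaw deg -105.9
```

View pics/w3.png

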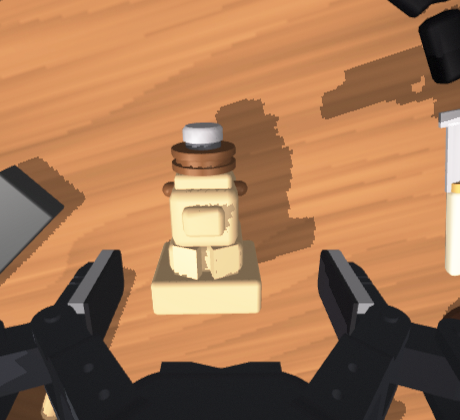

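Dowel ends are at full-frame (262,248) and (347,247), a little left of the jaw centre (about 321). Refining.

```bash
python3 - <<'E'
from h import *
np.set_printoptions(precision=4,suppress=True)
f=dict(np.load('w3.npz'))
L=onplane(f,(262,248),.034);Rr=onplane(f,(347.5,247),.034);d=Rr-L;m=(L+Rr)/2;print('dowels',np.linalg.norm(d),np.degrees(np.arctan2(d[1],d[0])),m)
print(r.get_obs()['tcp_pos']); plan([m[0],m[1],.031],np.arctan2(d[1],d[0]))
E
```

```text
dowels 0.06668545011855467 -105.22733314152299 [0.6083 0.2036 0.034 ]
[0.6116 0.1916 0.1225]
offset [-0.0132 -0.0211  0.1831] turn [-0.001  -0.0014 -0.0077] jaw deg -105.9
```

Request:
{"api": "carry_out", "payload": {
  "offset": [
    [-0.013,-0.021,0.03],
    [-0.013,-0.021,0.08],
    [-0.013,-0.021,0.13],
    [-0.013,-0.021,0.16],
    [-0.013,-0.021,0.183],
    [-0.013,-0.021,0.183],
    [-0.013,-0.021,0.183]
  ],
  "turn": [
    [0,0,-0.008],
    [0,0,-0.008],
    [0,0,-0.008],
    [0,0,-0.008],
    [0,0,-0.008],
    [0,0,-0.008],
    [0,0,-0.008]
  ]
}}

```text
clock: 4.85
tcp_pos: [0.6083, 0.2037, 0.0296]
orientation: [-3.113, 0.415, -0.001]
contact_force: [0.7, 0.1, 0.1]
grip_width: 0.0852
```

```bash
python3 - <<'E'
from h import *
f=snap('side','s3'); f=snap('wrist','w4'); print(r.get_obs()['tcp_pos'],r.get_obs()['contact_force']); plan([.6083,.2036,.031],np.radians(-105.3))
E
```

```text
[0.60880729 0.20366803 0.03011216] [-0.52019597  0.68778312  0.54323471]
offset [-0.0009  0.0004 -0.0018] turn [-0.0009 -0.0011  0.001 ] jaw deg -105.2
```

Request:
{"api": "carry_out", "payload": {
  "offset": [
    [0,0,0],
    [0,0,0],
    [0,0,0],
    [0,0,0],
    [0,0,0],
    [0,0,0]
  ],
  "turn": [
    [0,0,0],
    [0,0,0],
    [0,0,0],
    [0,0,0],
    [0,0,0],
    [0,0,0]
  ],
  "hand": 1,
  "force": 20
}}

```text
clock: 5.55
tcp_pos: [0.6086, 0.2037, 0.0297]
orientation: [-3.113, 0.416, -0.002]
contact_force: [-0.5, -0.5, 5.8]
grip_width: 0.0494
```

```bash
python3 - <<'E'
from h import *
f=snap('side','s4'); g=f['pixels']; u,v=px(f,[.6,.2,.04]).astype(int); a=cv2.resize(g[v-75:v+75,u-75:u+75],(400,400),interpolation=cv2.INTER_CUBIC)
h=snap('wrist','w5'); b=cv2.resize(h['pixels'][240:480,200:440],(400,400),interpolation=cv2.INTER_CUBIC)
cv2.imwrite('pics/m5.png',np.hstack([a,b])[...,::-1])
E
```

```text
(no output)
```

View pics/m5.png

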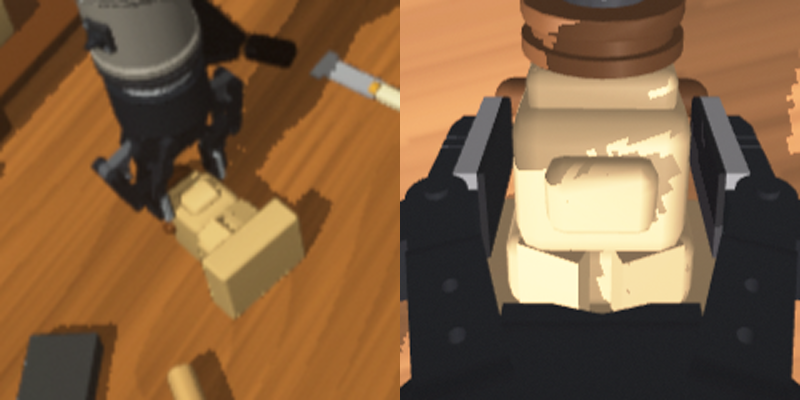

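```bash
python3 - <<'E'
from h import *
np.set_printoptions(precision=4,suppress=True)
f=snap('wrist'); o=r.get_obs(); R0=Ro.from_rotvec(o['orientation']).as_matrix(); p=np.array(o['tcp_pos']); print(R0,p, 'cam',-f['R'].T@f['t'])
c=lambda uv:((uv-np.array([200,240]))*400/240+np.array([400,0])).round()
for z in (.014,0.005,-.005,-.02):
  for s in(-1,1):
    print('pad z',z,s,[c(px(f,p+R0@np.array([x,s*.025,z]))) for x in(-.011,.011)])
y=R0[:,1]
for z in(.028,.034,.04):
  for s in(-1,1):
    D=np.array([.6083,.2036,z])+s*.033*y; print('dowel',z,c(px(f,D)))
g=snap('side')
print('side crop dowels',[ (px(g,np.array([.6083,.2036,.034])+s*.033*y)-px(g,[.6,.2,.04]).astype(int)+75)*400/150 for s in(-1,1)],'tips',[ (px(g,p+R0@np.array([0,s*.025,.014]))-px(g,[.6,.2,.04]).astype(int)+75)*400/150 for s in(-1,1)])
E
```

```text
[[ 0.965  -0.2623  0.0013]
 [-0.2623 -0.965   0.0007]
 [ 0.0011 -0.001  -1.    ]] [0.6085 0.2037 0.0297] cam [0.6895 0.18   0.194 ]
pad z 0.014 -1 [array([525.,  97.]), array([523.,  38.])]
pad z 0.014 1 [array([669.,  97.]), array([671.,  38.])]
pad z 0.005 -1 [array([522., 110.]), array([519.,  49.])]
pad z 0.005 1 [array([672., 110.]), array([675.,  49.])]
pad z -0.005 -1 [array([518., 125.]), array([514.,  62.])]
pad z -0.005 1 [array([676., 125.]), array([679.,  62.])]
pad z -0.02 -1 [array([511., 152.]), array([507.,  85.])]
pad z -0.02 1 [array([682., 152.]), array([685.,  84.])]
dowel 0.028 [495.  85.]
dowel 0.028 [700.  85.]
dowel 0.034 [491.  94.]
dowel 0.034 [703.  94.]
dowel 0.04 [488. 103.]
dowel 0.04 [706. 103.]
side crop dowels [array([163.0614, 229.0801]), array([221.2501, 181.3996])] tips [array([173.7125, 234.6963]), array([217.111, 198.804])]
```

```bash
python3 - <<'E'
from h import *
np.set_printoptions(precision=4,suppress=True)
f=snap('wrist'); o=r.get_obs(); R0=Ro.from_rotvec(o['orientation']).as_matrix(); p=np.array(o['tcp_pos'])
for n,u,v,h in (('open',98.5,310,.0426),('now',54,240+98*.6,.0247),('now2',62,240+98*.6,.0247)):
    Z=f['fx']*h/u; X=w(f,[-h,(v-f['cy'])*Z/f['fy'],Z]); print(n,Z,R0.T@(X-p))
print(o['grip_width'],o['contact_force'])
E
python3 -c "
import cv2;a=cv2.imread('pics/w5.png')[255:375,230:410];b=cv2.imread('pics/w4.png')[255:375,205:435]
import numpy as np
cv2.imwrite('pics/c5.png',np.hstack([cv2.resize(a,(400,267)),cv2.resize(b,(400,209)) if 0 else cv2.resize(b,(400,267))]))"
```

```text
open 0.14864137422593868 [ 0.0084 -0.0413 -0.0332]
now 0.1572061517227428 [ 0.0089 -0.0234 -0.024 ]
now2 0.13692148698432435 [ 0.0186 -0.0234 -0.0421]
0.049076038292454154 [-0.8972 -0.3804  5.5988]
```

View pics/c5.png

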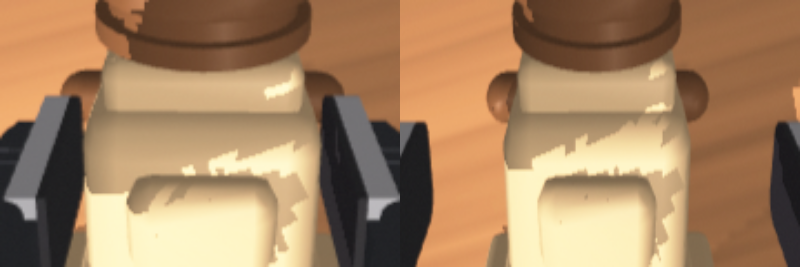

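The jaws closed to 49 mm onto the chest, not onto the dowels (66 mm). In both views the pad tips sit above the dowels, so they ride higher than the stated nose length suggests. I'll open and go lower, feeling for contact.

Request:
{"api": "carry_out", "payload": {
  "offset": [
    [0,0,0],
    [0,0,0],
    [0,0,0],
    [0,0,0],
    [0,0,0.006],
    [0,0,0.012],
    [0,0,0.012],
    [0,0,0.012]
  ],
  "turn": [
    [0,0,0],
    [0,0,0],
    [0,0,0],
    [0,0,0],
    [0,0,0],
    [0,0,0],
    [0,0,0],
    [0,0,0]
  ],
  "hand": 0
}}

```text
clock: 6.6
tcp_pos: [0.6078, 0.2032, 0.0227]
orientation: [3.114, -0.416, -0.001]
contact_force: [-0.4, -0.2, -0.4]
grip_width: 0.0855
```

```bash
python3 - <<'E'
from h import *
np.set_printoptions(precision=4,suppress=True)
o=r.get_obs(); print(o['tcp_pos'],o['contact_force'],o['grip_width'])
f=snap('side'); g=f['pixels']; u,v=px(f,[.6,.2,.05]).astype(int); a=cv2.resize(g[v-55:v+45,u-50:u+50],(400,400),interpolation=cv2.INTER_CUBIC)
h=snap('scene'); u2,v2=px(h,[.6,.2,.05]).astype(int); b=cv2.resize(h['pixels'][v2-50:v2+50,u2-50:u2+50],(400,400),interpolation=cv2.INTER_CUBIC)
cv2.imwrite('pics/m6.png',np.hstack([a,b])[...,::-1])
R0=Ro.from_rotvec(o['orientation']).as_matrix(); p=np.array(o['tcp_pos'])
for z in(.014,.0,-.015,-.03):
  for s in(-1,1):
    q=p+R0@np.array([0,s*.0425,z]); print(z,s,(px(f,q)-[u-50,v-55])*4,(px(h,q)-[u2-50,v2-50])*4+[400,0])
E
```

```text
[0.6078 0.2032 0.0227] [-0.4011 -0.1975 -0.4249] 0.08549063442221398
0.014 -1 [140.9755 305.7694] [645.3003 209.5918]
0.014 1 [250.9211 214.3636] [563.5196 266.3224]
0.0 -1 [136.4673 292.815 ] [648.5851 198.8197]
0.0 1 [247.7292 200.967 ] [566.1771 255.809 ]
-0.015 -1 [131.5279 278.6215] [652.1659 187.0773]
-0.015 1 [244.2349 186.3016] [569.0751 244.3445]
-0.03 -1 [126.4715 264.0919] [655.8117 175.1214]
-0.03 1 [240.6613 171.303 ] [572.0269 232.6671]
```

View pics/m6.png

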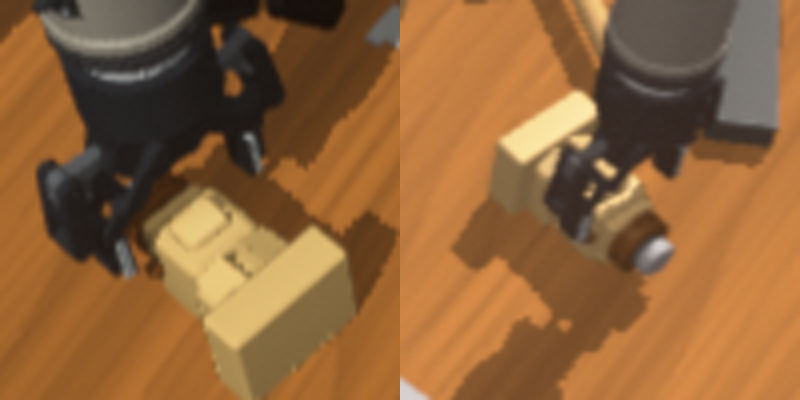

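All views put the open tips about 22 mm behind the TCP, at a world height of about 46 mm, which is still above the dowels. Going 15 mm lower.

Request:
{"api": "carry_out", "payload": {
  "offset": [
    [0,0,0.008],
    [0,0,0.016],
    [0,0,0.024],
    [0,0,0.031],
    [0,0,0.031]
  ],
  "turn": [
    [0,0,0],
    [0,0,0],
    [0,0,0],
    [0,0,0],
    [0,0,0]
  ]
}}

```text
clock: 7.2
tcp_pos: [0.6074, 0.203, 0.0066]
orientation: [3.113, -0.416, -0.002]
contact_force: [-0.5, 0.1, -0.5]
grip_width: 0.0854
```

Request:
{"api": "carry_out", "payload": {
  "offset": [
    [0,0,0],
    [0,0,0],
    [0,0,0],
    [0,0,0]
  ],
  "turn": [
    [0,0,0],
    [0,0,0],
    [0,0,0],
    [0,0,0]
  ],
  "hand": 1,
  "force": 20
}}

```text
clock: 7.6
tcp_pos: [0.6082, 0.2037, 0.0083]
orientation: [-3.113, 0.416, -0.001]
contact_force: [-2.2, -0.4, 5.8]
grip_width: 0.0629
```

Request:
{"api": "carry_out", "payload": {
  "offset": [
    [0,0,0],
    [0,0,0]
  ],
  "turn": [
    [0,0,0],
    [0,0,0]
  ]
}}

```text
clock: 7.8
tcp_pos: [0.6082, 0.2037, 0.0083]
orientation: [-3.113, 0.416, -0.001]
contact_force: [-1.2, 0.3, 5.2]
grip_width: 0.0624
```

```bash
python3 - <<'E'
from h import *
o=r.get_obs(); print(o['tcp_pos'],o['contact_force'],o['grip_width'])
f=snap('wrist','w7')
E
sleep 0
```

```text
[0.60817571 0.20366607 0.00827972] [-1.16607746  0.30772818  5.15958963] 0.06240709514607434
```

Width 62.4 mm with 5 N upward means the tips are riding on the upper part of the domes. Open, go 10 mm lower, close again.

Request:
{"api": "carry_out", "payload": {
  "offset": [
    [0,0,0],
    [0,0,0],
    [0,0,0],
    [0,0,0.008],
    [0,0,0.016],
    [0,0,0.022],
    [0,0,0.022]
  ],
  "turn": [
    [0,0,0],
    [0,0,0],
    [0,0,0],
    [0,0,0],
    [0,0,0],
    [0,0,0],
    [0,0,0]
  ],
  "hand": 0
}}

```text
clock: 8.55
tcp_pos: [0.6074, 0.203, -0.0044]
orientation: [3.113, -0.416, -0.002]
contact_force: [0.3, -0.7, 0.6]
grip_width: 0.0855
```

Request:
{"api": "carry_out", "payload": {
  "offset": [
    [0,0,0],
    [0,0,0],
    [0,0,0],
    [0,0,0],
    [0,0,0]
  ],
  "turn": [
    [0,0,0],
    [0,0,0],
    [0,0,0],
    [0,0,0],
    [0,0,0]
  ],
  "hand": 1,
  "force": 20
}}

```text
clock: 9.05
tcp_pos: [0.6081, 0.2035, -0.0032]
orientation: [-3.114, 0.416, -0.001]
contact_force: [-1.1, 0.4, 4.2]
grip_width: 0.0636
```

```bash
python3 - <<'E'
from h import *
o=r.get_obs(); print(o['tcp_pos'],o['contact_force'],o['grip_width'])
f=snap('wrist'); b=f['pixels'][230:390,200:440]
s=snap('side'); u,v=px(s,[.6,.2,.05]).astype(int); a=s['pixels'][v-50:v+50,u-50:u+50]
cv2.imwrite('pics/m7.png',np.hstack([cv2.resize(a,(333,333),interpolation=cv2.INTER_CUBIC),cv2.resize(b,(467,333)if 0 else (460,333),interpolation=cv2.INTER_CUBIC)])[...,::-1])
E
```

```text
[ 0.60805852  0.20349202 -0.0031778 ] [-1.10502158  0.42061453  4.24339175] 0.06358060604132308
```

View pics/m7.png

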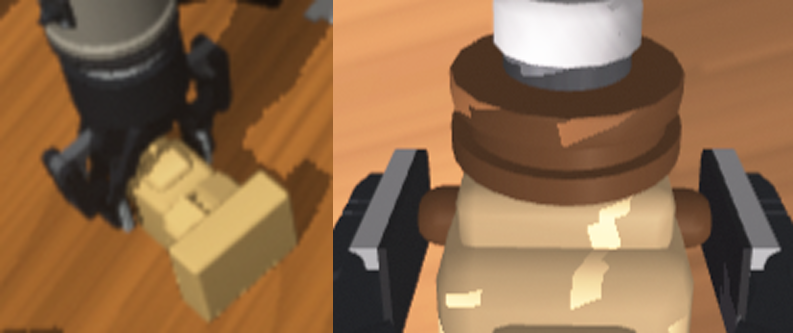

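The dowels now sit against the pad faces. I'll tip the torso up along the arc about its hem edge.

Request:
{"api": "carry_out", "payload": {
  "offset": [
    [-0.007,0,-0.016],
    [-0.015,0,-0.031],
    [-0.024,0,-0.045],
    [-0.034,0,-0.059],
    [-0.046,0,-0.072],
    [-0.059,0,-0.084],
    [-0.072,0,-0.094],
    [-0.087,0,-0.103]
  ],
  "turn": [
    [0,0,0],
    [0,0,0],
    [0,0,0],
    [0,0,0],
    [0,0,0],
    [0,0,0],
    [0,0,0],
    [0,0,0]
  ]
}}

```text
clock: 9.95
tcp_pos: [0.5654, 0.2148, 0.0484]
orientation: [-3.114, 0.416, -0.0]
contact_force: [0.9, 0.8, -1.6]
grip_width: 0.0633
```

Request:
{"api": "carry_out", "payload": {
  "offset": [
    [-0.015,0,-0.008],
    [-0.031,0,-0.015],
    [-0.047,0,-0.02],
    [-0.064,0,-0.026],
    [-0.081,0,-0.035],
    [-0.098,0,-0.045],
    [-0.098,0,-0.06],
    [-0.098,0,-0.07]
  ],
  "turn": [
    [0,0,0],
    [0,0,0],
    [0,0,0],
    [0,0,0],
    [0,0,0],
    [0,0,0],
    [0,0,0],
    [0,0,0]
  ]
}}

```text
clock: 10.75
tcp_pos: [0.5189, 0.2275, 0.0837]
orientation: [-3.114, 0.416, -0.001]
contact_force: [0.9, -0.0, -5.8]
grip_width: 0.0634
```

```bash
python3 - <<'E'
from h import *
s=snap('side'); f=snap('wrist'); o=r.get_obs();print(o['tcp_pos'],o['contact_force'],o['grip_width']); p=o['tcp_pos']
u,v=px(s,[p[0],p[1],.06]).astype(int); a=s['pixels'][v-80:v+80,u-80:u+80]; 
cv2.imwrite('pics/m8.png',np.hstack([cv2.resize(a,(400,400),interpolation=cv2.INTER_CUBIC),cv2.resize(f['pixels'][140:480,150:490],(400,400))])[...,::-1])
E
```

```text
[0.5195208  0.22766709 0.08391738] [-0.4170027  -0.5074382  -5.27274331] 0.06318278322014373
```

View pics/m8.png

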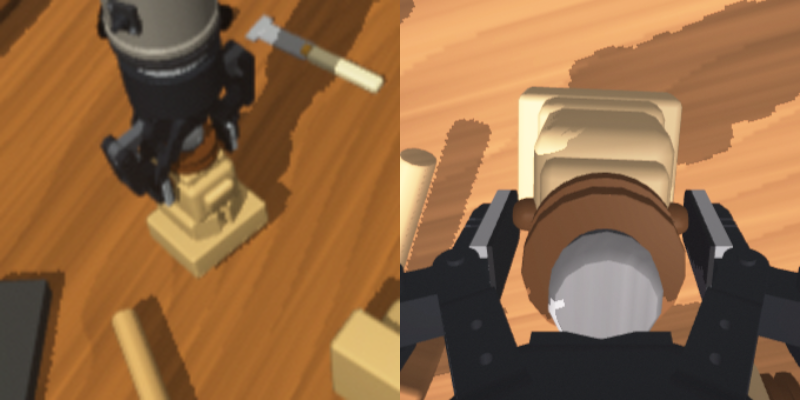

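The torso hangs near upright, with the full weight (5.3 N) carried. Moving it out 70 mm and setting it down.

Request:
{"api": "carry_out", "payload": {
  "offset": [
    [0.015,0,0],
    [0.035,0,0],
    [0.06,0,0],
    [0.085,0,0],
    [0.11,0,0],
    [0.13,0,0],
    [0.14,0,0],
    [0.14,0,0]
  ],
  "turn": [
    [0,0,0],
    [0,0,0],
    [0,0,0],
    [0,0,0],
    [0,0,0],
    [0,0,0],
    [0,0,0],
    [0,0,0]
  ]
}}

```text
clock: 11.65
tcp_pos: [0.587, 0.2087, 0.0828]
orientation: [3.114, -0.417, 0.0]
contact_force: [0.2, 0.1, -5.3]
grip_width: 0.0634
```

Request:
{"api": "carry_out", "payload": {
  "offset": [
    [0,0,0],
    [0,0,0.01],
    [0,0,0.02],
    [0,0,0.03],
    [0,0,0.037],
    [0,0,0.044],
    [0,0,0.044]
  ],
  "turn": [
    [0,0,0],
    [0,0,0],
    [0,0,0],
    [0,0,0],
    [0,0,0],
    [0,0,0],
    [0,0,0]
  ]
}}

```text
clock: 12.35
tcp_pos: [0.5859, 0.2093, 0.0607]
orientation: [3.114, -0.415, -0.001]
contact_force: [-1.0, 0.1, -5.0]
grip_width: 0.0633
```

Request:
{"api": "carry_out", "payload": {
  "offset": [
    [0,0,0.003],
    [0,0,0.006],
    [0,0,0.009],
    [0,0,0.009]
  ],
  "turn": [
    [0,0,0],
    [0,0,0],
    [0,0,0],
    [0,0,0]
  ]
}}

```text
clock: 12.75
tcp_pos: [0.5869, 0.2111, 0.0589]
orientation: [-3.112, 0.413, -0.003]
contact_force: [-5.5, 0.5, 11.2]
grip_width: 0.0635
```

Edge contact: the torso leans slightly outward on its chest-side hem edge (fx -5.5, fz 11). I'll right it by moving the dowels back along tool -x.

Request:
{"api": "carry_out", "payload": {
  "offset": [
    [-0.004,0,0],
    [-0.008,0,0],
    [-0.012,0,0],
    [-0.016,0,0],
    [-0.016,0,0]
  ],
  "turn": [
    [0,0,0],
    [0,0,0],
    [0,0,0],
    [0,0,0],
    [0,0,0]
  ]
}}

```text
clock: 13.25
tcp_pos: [0.582, 0.2123, 0.0585]
orientation: [-3.11, 0.416, -0.01]
contact_force: [4.4, 2.1, 5.1]
grip_width: 0.0635
```

```bash
python3 - <<'E'
from h import *
o=r.get_obs();print(o['tcp_pos'],o['contact_force'],o['moment'],o['grip_width'])
E
```

```text
[0.58202039 0.21230324 0.05846892] [4.42294947 2.08451419 5.07738356] [ 0.39838231 -1.15161316  0.03254407] 0.0634571391734927
```

```bash
python3 - <<'E'
from h import *
s=snap('scene'); f=snap('side'); o=r.get_obs(); p=np.array(o['tcp_pos'])
R0=Ro.from_rotvec(o['orientation']).as_matrix(); xh=R0[:,0]*[1,1,0]; yh=R0[:,1]*[1,1,0]
out=[]
for g in (s,f):
    im=cv2.resize(g['pixels'],None,fx=4,fy=4,interpolation=cv2.INTER_CUBIC)
    b=np.array([p[0],p[1],0])
    for z in (0,.03):
        c=[b+sx*.034*xh+sy*.042*yh+[0,0,z] for sx,sy in((1,1),(1,-1),(-1,-1),(-1,1))]
        cv2.polylines(im,[np.array([px(g,q)*4 for q in c]).astype(np.int32)],True,(0,255,0),1)
    for rad,z in((.024,.126),(.015,.141)):
        c=[b+rad*np.array([np.cos(t),np.sin(t),0])+[0,0,z] for t in np.linspace(0,6.28,40)]
        cv2.polylines(im,[np.array([px(g,q)*4 for q in c]).astype(np.int32)],True,(255,0,0),1)
    u,v=(px(g,[p[0],p[1],.06])*4).astype(int); out.append(im[v-290:v+290,u-200:u+200])
cv2.imwrite('pics/m9.png',np.hstack(out)[...,::-1])
E
```

```text
(no output)
```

View pics/m9.png

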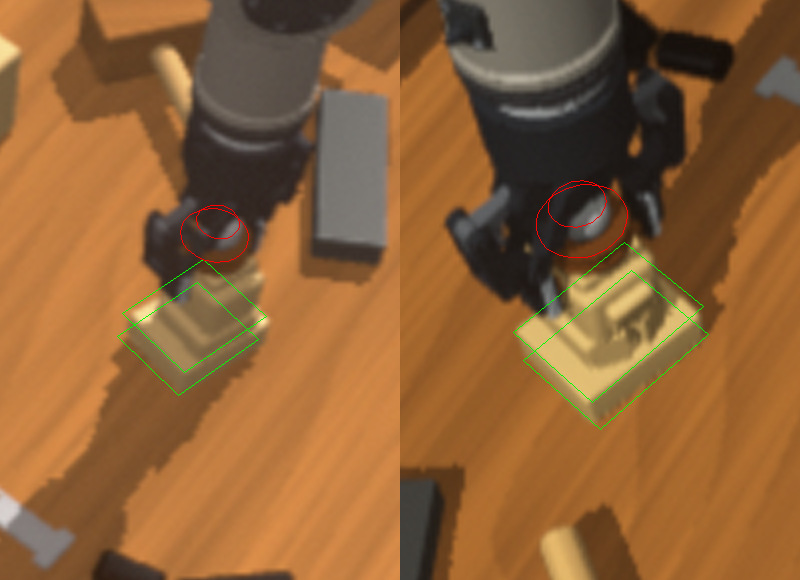

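The upright model (green hem, red hub) matches both views: the torso stands flat. Relieving the load, then releasing.

Request:
{"api": "carry_out", "payload": {
  "offset": [
    [0.003,0,-0.002],
    [0.005,0,-0.004],
    [0.005,0,-0.004]
  ],
  "turn": [
    [0,0,0],
    [0,0,0],
    [0,0,0]
  ]
}}

```text
clock: 13.65
tcp_pos: [0.5808, 0.2101, 0.058]
orientation: [3.113, -0.416, -0.001]
contact_force: [2.0, 0.6, -0.8]
grip_width: 0.0634
```

Request:
{"api": "carry_out", "payload": {
  "offset": [
    [0,0,0],
    [0,0,0],
    [0,0,0],
    [0,0,0],
    [0,0,0]
  ],
  "turn": [
    [0,0,0],
    [0,0,0],
    [0,0,0],
    [0,0,0],
    [0,0,0]
  ],
  "hand": 0
}}

```text
clock: 14.15
tcp_pos: [0.5808, 0.2105, 0.0584]
orientation: [3.114, -0.416, -0.0]
contact_force: [0.2, -0.3, -0.3]
grip_width: 0.0855
```

Request:
{"api": "carry_out", "payload": {
  "offset": [
    [0,0,-0.02],
    [0,0,-0.06],
    [0,0,-0.12],
    [0,0,-0.2],
    [0,0,-0.3],
    [0,0,-0.4],
    [0,0,-0.4]
  ],
  "turn": [
    [0,0,0],
    [0,0,0],
    [0,0,0],
    [0,0,0],
    [0,0,0],
    [0,0,0],
    [0,0,0]
  ]
}}

```text
clock: 14.85
tcp_pos: [0.5846, 0.2128, 0.2676]
orientation: [-3.107, 0.415, -0.019]
contact_force: [0.6, -0.1, -0.2]
grip_width: 0.0854
```

```bash
python3 - <<'E'
from h import *
np.set_printoptions(precision=4,suppress=True)
o=r.get_obs();print(o['tcp_pos'],o['clock'],o['grip_width'])
for c in('scene','side','wrist'):
    f=snap(c,'t_'+c); np.savez('t_'+c+'.npz',**f); 
    for q in('torso','shoulders','groove'):
        for d in look_for(q,c)[:3]:
            X=w(f,d['xyz'])
            if X[0]>.45 and X[1]>.1: print(c,q,round(d['score'],2),X,px(f,X).round())
plan([.534,-.186,.15],np.radians(65.4))
E
```

```text
[0.5846 0.2128 0.2676] 14.85 0.08543742592657948
scene torso 0.96 [0.5857 0.1904 0.0746] [394. 210.]
scene shoulders 0.87 [0.5925 0.1967 0.0718] [397. 210.]
scene groove 0.92 [0.5905 0.1941 0.0745] [396. 210.]
side torso 0.94 [0.5625 0.2326 0.072 ] [230. 296.]
side shoulders 0.83 [0.5679 0.2255 0.0724] [229. 292.]
side groove 0.84 [0.5664 0.2256 0.0744] [230. 292.]
wrist torso 0.91 [0.5927 0.203  0.1054] [323. 204.]
wrist shoulders 0.73 [0.5929 0.2024 0.1089] [324. 204.]
wrist groove 0.68 [0.595  0.2059 0.1062] [319. 202.]
offset [0.1179 0.7897 0.2161] turn [0.0003 0.0005 0.1093] jaw deg -105.2
```

Request:
{"api": "carry_out", "payload": {
  "offset": [
    [0.12,0.79,0.1],
    [0.12,0.79,0.1],
    [0.12,0.79,0.1],
    [0.12,0.79,0.1],
    [0.12,0.79,0.1],
    [0.12,0.79,0.2],
    [0.12,0.79,0.2],
    [0.12,0.79,0.2]
  ],
  "turn": [
    [0,0,0.109],
    [0,0,0.109],
    [0,0,0.109],
    [0,0,0.109],
    [0,0,0.109],
    [0,0,0.109],
    [0,0,0.109],
    [0,0,0.109]
  ]
}}

```text
clock: 16.25
tcp_pos: [0.5366, -0.1733, 0.1648]
orientation: [3.07, -0.668, 0.001]
contact_force: [0.1, 0.3, 0.8]
grip_width: 0.0854
```

```bash
python3 - <<'E'
from h import *
np.set_printoptions(precision=4,suppress=True)
plan([.536,-.186,.10],np.radians(-114.6))
for c in('scene','side','wrist'):
    f=dict(np.load('t_'+c+'.npz')); q=px(f,[.583,.2105,.141]); hsv=cv2.cvtColor(f['pixels'],cv2.COLOR_RGB2HSV).astype(int)
    m=((hsv[...,1]<50)&(hsv[...,2]>90)).astype(np.uint8); n,l,st,ce=cv2.connectedComponentsWithStats(m)
    i=min((k for k in range(1,n) if st[k,4]>15),key=lambda k:np.hypot(*(ce[k]-q))); print(c,q,ce[i],st[i],onplane(f,ce[i],.139))
E
```

```text
offset [0.0094 0.0237 0.1295] turn [-0.0001 -0.0006  0.0003] jaw deg -114.6
scene [400.4787 190.4614] [400.1899 191.481 ] [396 187  10  10  79] [0.5837 0.2084 0.139 ]
side [222.1968 266.2109] [223.3333 268.2245] [217 262  14  14 147] [0.579  0.2127 0.139 ]
wrist [317.7262 225.9176] [320.2338 224.2883] [304 207  34  36 954] [0.5833 0.2082 0.139 ]
```

Request:
{"api": "carry_out", "payload": {
  "offset": [
    [0,0,0.06],
    [0,0,0.12],
    [0,0,0.12]
  ],
  "turn": [
    [0,0,0],
    [0,0,0],
    [0,0,0]
  ]
}}

```text
clock: 16.55
tcp_pos: [0.5337, -0.1711, 0.1016]
orientation: [-3.069, 0.669, 0.012]
contact_force: [-0.4, 0.0, 0.5]
grip_width: 0.0854
```

```bash
python3 - <<'E'
from h import *
np.set_printoptions(precision=4,suppress=True)
f=snap('wrist','w10'); np.savez('w10.npz',**f)
plan([.536,-.186,-.004],np.radians(-114.6)); print(r.get_obs()['tcp_pos'])
hsv=cv2.cvtColor(f['pixels'],cv2.COLOR_RGB2HSV).astype(int); m=((hsv[...,1]<45)&(hsv[...,2]>120)).astype(np.uint8); n,l,st,ce=cv2.connectedComponentsWithStats(m)
for k in range(1,n):
    if st[k,4]>25: print(st[k],ce[k],onplane(f,ce[k],.0245),onplane(f,ce[k],.04))
for q in('ring_centre','handles'):
    for d in look_for(q,'wrist')[:2]: print(q,d['score'],w(f,d['xyz']))
for X in ([.536,-.186,.036],[.595,-.213,.036],[.6724,-.2486,.0245]): print(px(f,X))
E
```

```text
offset [0.0142 0.0267 0.2156] turn [0.0004 0.0027 0.0004] jaw deg -114.6
[ 0.5355 -0.171   0.1038]
[306   0  21  33 274] [314.7153  12.6569] [ 0.6688 -0.2306  0.0245] [ 0.6651 -0.2291  0.04  ]
[347   0  26  26 257] [362.0389  11.7938] [ 0.6573 -0.2566  0.0245] [ 0.6544 -0.2535  0.04  ]
[344  25   4  14  37] [345.3784  32.3784] [ 0.6516 -0.2432  0.0245] [ 0.649 -0.241  0.04 ]
[ 306   35   54  172 2308] [336.6633 136.383 ] [ 0.5981 -0.2139  0.0245] [ 0.599  -0.2135  0.04  ]
[318 195  13   8  86] [324.2674 198.7791] [ 0.5629 -0.1888  0.0245] [ 0.5661 -0.19    0.04  ]
[359 202   8   6  27] [362.3704 204.7778] [ 0.5476 -0.2117  0.0245] [ 0.5517 -0.2115  0.04  ]
[  74  231   75   85 2243] [110.8101 268.5341] [ 0.5817 -0.0185  0.0245] [ 0.5836 -0.0307  0.04  ]
[129 314  35  48 682] [146.5147 335.434 ] [ 0.5202 -0.0092  0.0245] [ 0.5261 -0.022   0.04  ]
[168 363  17  11 120] [177.45   367.2667] [ 0.4826 -0.015   0.0245] [ 0.4909 -0.0274  0.04  ]
[457 363  17  11 123] [463.5203 367.2602] [ 0.3809 -0.2362  0.0245] [ 0.3958 -0.2344  0.04  ]
ring_centre 0.97 [ 0.5899 -0.2133  0.0446]
ring_centre 0.97 [ 0.2567 -0.3646  0.0053]
handles 0.76 [ 0.2545 -0.3646  0.003 ]
handles 0.6 [ 0.587  -0.2117  0.044 ]
[336.7039 238.1328]
[338.1664 142.3256]
[339.7702  -8.6595]
```

Request:
{"api": "carry_out", "payload": {
  "offset": [
    [0.014,0.027,0.03],
    [0.014,0.027,0.09],
    [0.014,0.027,0.14],
    [0.014,0.027,0.18],
    [0.014,0.027,0.205],
    [0.014,0.027,0.215],
    [0.014,0.027,0.215]
  ],
  "turn": [
    [0,0,0],
    [0,0,0],
    [0,0,0],
    [0,0,0],
    [0,0,0],
    [0,0,0],
    [0,0,0]
  ]
}}

```text
clock: 17.4
tcp_pos: [0.5378, -0.187, -0.0023]
orientation: [3.069, -0.669, 0.0]
contact_force: [0.0, 0.4, 0.6]
grip_width: 0.0856
```

Request:
{"api": "carry_out", "payload": {
  "offset": [
    [0,0,0],
    [0,0,0],
    [0,0,0],
    [0,0,0],
    [0,0,0],
    [0,0,0],
    [0,0,0]
  ],
  "turn": [
    [0,0,0],
    [0,0,0],
    [0,0,0],
    [0,0,0],
    [0,0,0],
    [0,0,0],
    [0,0,0]
  ],
  "hand": 1,
  "force": 40
}}

```text
clock: 18.1
tcp_pos: [0.5384, -0.1862, 0.0001]
orientation: [-3.069, 0.669, -0.003]
contact_force: [-5.6, 2.7, 16.5]
grip_width: 0.0356
```

Request:
{"api": "carry_out", "payload": {
  "offset": [
    [0,0,-0.005],
    [0,0,-0.01],
    [0,0,-0.02],
    [0,0,-0.03],
    [0,0,-0.04],
    [0,0,-0.06],
    [0,0,-0.06]
  ],
  "turn": [
    [0,0,0],
    [0,0,0],
    [0,0,0],
    [0,0,0],
    [0,0,0],
    [0,0,0],
    [0,0,0]
  ]
}}

```text
clock: 18.8
tcp_pos: [0.5387, -0.187, 0.0293]
orientation: [3.069, -0.669, 0.004]
contact_force: [0.3, -0.4, -2.2]
grip_width: 0.0353
```

```bash
python3 - <<'E'
from h import *
np.set_printoptions(precision=4,suppress=True)
f=snap('wrist','w11'); np.savez('w11.npz',**f); o=r.get_obs(); p=np.array(o['tcp_pos']);print(p,o['contact_force'],o['grip_width']); R0=Ro.from_rotvec(o['orientation']).as_matrix(); z0=p[2]-.0
hsv=cv2.cvtColor(f['pixels'],cv2.COLOR_RGB2HSV).astype(int); m=((hsv[...,1]<45)&(hsv[...,2]>110)).astype(np.uint8); n,l,st,ce=cv2.connectedComponentsWithStats(m)
for k in range(1,n):
    if st[k,4]>25 and st[k,0]>200 and st[k,0]<430: print(st[k],ce[k])
for dz in(.036,.038): print('ring pred px',px(f,p+R0@[.148,0,0]+[0,0,dz-.0115]),'pivot',px(f,p+R0@[.065,0,0]+[0,0,dz]))
cv2.imwrite('pics/c11.png',cv2.resize(f['pixels'][0:330,180:500],(640,600) if 0 else (576,594))[...,::-1])
E
```

```text
[ 0.5383 -0.1869  0.0286] [-0.8504  1.0352 -1.6955] 0.035566974327893935
[ 253    0  125  245 8661] [317.0394 127.8486]
[300 269  41  12 413] [319.816  274.2809]
[253 297  22  54 591] [264.5854 322.7902]
[366 296  23  55 603] [376.1526 322.4196]
ring pred px [316.6609 -79.2134] pivot [317.3133 180.7203]
ring pred px [316.5893 -82.712 ] pivot [317.2605 181.552 ]
```

The pliers are lifted (1.7 N, squeezed to the stop). Raising, then carrying them to a clear spot short of the torso to measure the ring.

Request:
{"api": "carry_out", "payload": {
  "offset": [
    [0,0,-0.05],
    [0,0,-0.12],
    [0,0,-0.2],
    [0,0,-0.28],
    [0,0,-0.28]
  ],
  "turn": [
    [0,0,0],
    [0,0,0],
    [0,0,0],
    [0,0,0],
    [0,0,0]
  ],
  "force": 60
}}

```text
clock: 19.35
tcp_pos: [0.5414, -0.1876, 0.1734]
orientation: [3.069, -0.669, 0.016]
contact_force: [1.7, -0.5, -1.9]
grip_width: 0.0338
```

```bash
python3 - <<'E'
from h import *
plan([.402,.292,.17],np.radians(-114.6));o=r.get_obs();print(o['tcp_pos'],o['grip_width'],o['contact_force'])
E
```

```text
offset [-0.6527 -0.7562  0.0016] turn [-0.0012 -0.0068  0.0001] jaw deg -114.6
[ 0.54135698 -0.18758986  0.17344199] 0.03378493260478361 [ 1.65612341 -0.50781856 -1.91545612]
```

Request:
{"api": "carry_out", "payload": {
  "offset": [
    [-0.04,-0.05,0],
    [-0.1,-0.12,0],
    [-0.17,-0.2,0],
    [-0.24,-0.28,0],
    [-0.31,-0.36,0],
    [-0.38,-0.44,0],
    [-0.45,-0.52,0],
    [-0.52,-0.6,0]
  ],
  "turn": [
    [0,0,0],
    [0,0,0],
    [0,0,0],
    [0,0,0],
    [0,0,0],
    [0,0,0],
    [0,0,0],
    [0,0,0]
  ],
  "force": 45
}}

```text
clock: 20.15
tcp_pos: [0.43, 0.1776, 0.1671]
orientation: [3.069, -0.669, -0.001]
contact_force: [1.4, 1.2, -1.1]
grip_width: 0.0338
```

Request:
{"api": "carry_out", "payload": {
  "offset": [
    [-0.05,-0.06,0],
    [-0.09,-0.11,0],
    [-0.12,-0.145,0],
    [-0.133,-0.156,0],
    [-0.133,-0.156,0],
    [-0.133,-0.156,0]
  ],
  "turn": [
    [0,0,0],
    [0,0,0],
    [0,0,0],
    [0,0,0],
    [0,0,0],
    [0,0,0]
  ]
}}

```text
clock: 20.75
tcp_pos: [0.4035, 0.2732, 0.1672]
orientation: [3.068, -0.67, -0.001]
contact_force: [0.7, -1.0, -2.3]
grip_width: 0.034
```

```bash
python3 - <<'E'
from h import *
np.set_printoptions(precision=4,suppress=True)
o=r.get_obs(); p=np.array(o['tcp_pos']);R0=Ro.from_rotvec(o['orientation']).as_matrix();print(p,o['grip_width'],o['contact_force'],R0[2])
np.savez('p12.npz',p=p,R0=R0); C=p+R0@[.148,0,-.0245]; P=p+R0@[.065,0,-.036]
out=[]
for c in('scene','side','wrist'):
    f=snap(c,'u_'+c); np.savez('u_'+c+'.npz',**f); print(c,px(f,C),px(f,P))
    if c=='wrist': out.append(cv2.resize(f['pixels'][130:330,240:400],(320,400))); continue
    u,v=px(f,C).astype(int); im=cv2.resize(f['pixels'][v-50:v+50,u-30:u+30],(240,400),interpolation=cv2.INTER_NEAREST); out.append(im); print('crop origin',u-30,v-50)
cv2.imwrite('pics/m12.png',np.hstack(out)[...,::-1])
E
```

```text
[0.4035 0.2732 0.1672] 0.03399999455427498 [ 0.6992 -0.9574 -2.3212] [ 0.      0.0015 -1.    ]
scene [389.5789 170.8794] [373.8056 148.2758]
crop origin 359 120
side [236.8035 259.3564] [260.1387 283.0776]
crop origin 206 209
wrist [316.0245 -79.7391] [317.0009 181.0892]
```

View pics/m12.png

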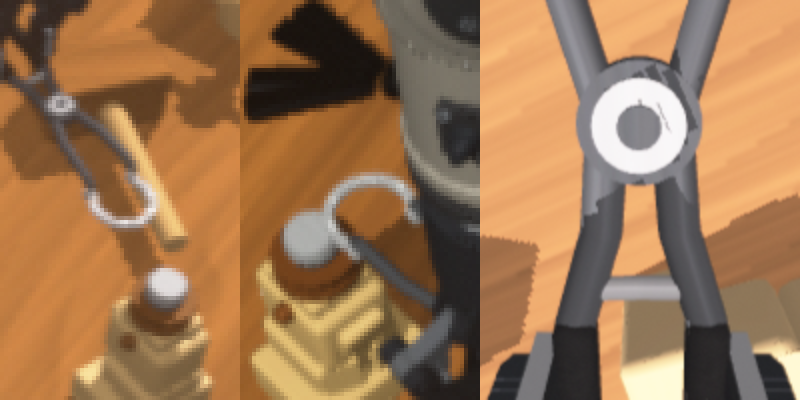

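Wrist crop: the rivet is at full-frame (319,194). The ring shows at about (389.6,170) in scene and (239,262) in side, with the spindle beside it and upright. Next, a numeric template fit of ring and spindle in all cameras.

```bash
cat > fit.py <<'E'
from h import *
from scipy.optimize import minimize
np.set_printoptions(precision=4,suppress=True)
def soft(f):
    h=cv2.cvtColor(f['pixels'],cv2.COLOR_RGB2HSV).astype(float)
    return np.clip((110-h[...,1])/60,0,1)*np.clip((h[...,2]-90)/60,0,1)
def samp(m,f,P):
    q=np.array([px(f,x) for x in P]).astype(np.float32); return cv2.remap(m.astype(np.float32),q[None,:,0],q[None,:,1],cv2.INTER_LINEAR)[0]
def disc(r0,r1,n,a0=0,a1=2*np.pi):
    return [np.array([r*np.cos(a),r*np.sin(a),0]) for r in np.linspace(r0,r1,n) for a in np.linspace(a0,a1,40,endpoint=False)]
def ringscore(X,f,m,yaw,a0,a1):
    Rz=Ro.from_euler('z',yaw).as_matrix(); g=lambda r0,r1,n:np.array([Rz@q for q in disc(r0,r1,n,a0,a1)])+X
    return samp(m,f,g(.018,.0222,4)).mean()-.5*samp(m,f,g(.012,.0155,3)).mean()-.5*samp(m,f,g(.0255,.029,3)).mean()
def spinfit(f,m,x0,z=.141):
    s=lambda p:-(samp(m,f,np.array(disc(.002,.0145,6))+[p[0],p[1],z]).mean()+samp(m,f,np.array([q+[p[0],p[1],z-d] for d in(.003,.006,.009) for q in disc(.015,.015,1)]) ).mean()-samp(m,f,np.array([q+[p[0],p[1],zz] for zz in(z,z-.009) for q in disc(.0175,.019,2)])).mean())
    b=minimize(s,x0,method='Nelder-Mead',options=dict(initial_simplex=np.array(x0)+[[0,0],[.004,0],[0,.004]],xatol=1e-5)); return b.x,b.fun
E
python3 - <<'E'
from fit import *
d=np.load('p12.npz'); p,R0=d['p'],d['R0']; C=p+R0@[.148,0,-.0245]; yaw=np.arctan2(R0[1,0],R0[0,0])
F={c:dict(np.load('u_%s.npz'%c)) for c in('scene','side','wrist')}; M={c:soft(F[c]) for c in F}
print('yaw',np.degrees(yaw),'C pred',C)
lim={'scene':(-2.3,2.3),'side':(-.3,2.3)}
def tot(X): return -sum(ringscore(X,F[c],M[c],yaw,*lim[c]) for c in lim)
best=min((minimize(tot,C+np.array(o),method='Nelder-Mead',options=dict(initial_simplex=C+np.array(o)+np.vstack([np.zeros(3),.005*np.eye(3)]),xatol=1e-5,fatol=1e-5)) for o in([0,0,0],[.004,.0,.006],[-.004,.004,-.006],[.0,-.004,.0])),key=lambda b:b.fun)
print('ring both',best.x,best.fun,'tool frame',R0.T@(best.x-p))
for c in lim:
    b=min((minimize(lambda q:-ringscore(np.r_[q,C[2]],F[c],M[c],yaw,*lim[c]),C[:2]+o,method='Nelder-Mead',options=dict(initial_simplex=C[:2]+o+np.array([[0,0],[.005,0],[0,.005]]),xatol=1e-5)) for o in(np.array([0,0]),np.array([.004,0]),np.array([0,.005]),np.array([-.004,-.004]))),key=lambda b:b.fun)
    s,v=spinfit(F[c],M[c],[.583,.2095]); print(c,'ring@z',b.x,b.fun,'spindle',s,v)
f=dict(np.load('t_wrist.npz')); print('wrist spindle',spinfit(f,soft(f),[.583,.2085]))
# rivet
f=F['wrist']; hsv=cv2.cvtColor(f['pixels'],cv2.COLOR_RGB2HSV).astype(int); m=((hsv[...,1]<30)&(hsv[...,2]>200)).astype(np.uint8); n,l,st,ce=cv2.connectedComponentsWithStats(m)
for k in range(1,n):
    if st[k,4]>300:
        s=st[k]; c=(s[0]+(s[2]-1)/2,s[1]+(s[3]-1)/2); print('blob',s,[R0.T@(onplane(f,c,p[2]+z)-p) for z in(.036,.041)])
E
```

```text
yaw -24.65348418287843 C pred [0.5381 0.2115 0.1917]
ring both [0.5345 0.2155 0.1903] -1.4662506580352783 tool frame [ 0.1431 -0.0021 -0.0232]
scene ring@z [0.5355 0.2145] -0.798686146736145 spindle [0.5824 0.2105] -1.2767122983932495
side ring@z [0.5334 0.2159] -0.6818416118621826 spindle [0.5796 0.21  ] -1.3346104621887207
wrist spindle (array([0.582 , 0.2084]), np.float64(-1.496388554573059))
blob [ 296  169   47   48 1357] [array([ 0.0607,  0.0007, -0.036 ]), array([ 0.0617,  0.0008, -0.041 ])]
blob [ 570  356   70  115 3114] [array([-0.0455,  0.1365, -0.0358]), array([-0.0404,  0.1312, -0.0408])]
```

Request:
{"api": "carry_out", "payload": {
  "offset": [
    [0.03,-0.01,0],
    [0.06,-0.02,0],
    [0.085,-0.029,0],
    [0.089,-0.031,0],
    [0.089,-0.031,0],
    [0.089,-0.031,0]
  ],
  "turn": [
    [0,0,0],
    [0,0,0],
    [0,0,0],
    [0,0,0],
    [0,0,0],
    [0,0,0]
  ]
}}

```text
clock: 21.5
tcp_pos: [0.4498, 0.2704, 0.1675]
orientation: [3.069, -0.668, -0.001]
contact_force: [0.6, -0.1, -1.1]
grip_width: 0.0342
```

```bash
cat > chk.py <<'E'
from fit import *
o=r.get_obs(); p=np.array(o['tcp_pos']);R0=Ro.from_rotvec(o['orientation']).as_matrix(); yaw=np.arctan2(R0[1,0],R0[0,0])
C=p+R0@[.1435,-.0005,-.0237]; print('t',o['clock'],'tcp',p,'R2',R0[2],'F',o['contact_force'],'M',o['moment'],o['grip_width'],'ring pred',C)
F={c:snap(c,'v_%s_%d'%(c,1000*o['clock'])) for c in('scene','side')}; M={c:soft(F[c]) for c in F}
lim={'scene':(-2.3,2.3),'side':(-.3,2.3)}
tot=lambda X:-sum(ringscore(X,F[c],M[c],yaw,*lim[c]) for c in lim)
b=min((minimize(tot,C+np.array(o),method='Nelder-Mead',options=dict(initial_simplex=C+np.array(o)+np.vstack([np.zeros(3),.003*np.eye(3)]),xatol=1e-5,fatol=1e-5)) for o in([0,0,0],[.002,.002,.003],[-.002,-.002,-.003])),key=lambda b:b.fun)
print('ring fit',b.x,b.fun,'tool',R0.T@(b.x-p))
for c in lim: print(c,'spindle',spinfit(F[c],M[c],[.582,.210]))
E
python3 chk.py
```

```text
t 21.5 tcp [0.4498 0.2704 0.1675] R2 [-0.0006  0.0005 -1.    ] F [ 0.6228 -0.098  -1.1197] M [0.0317 0.1033 0.0311] 0.03423204770027498 ring pred [0.5805 0.2113 0.1911]
ring fit [0.5804 0.2131 0.1906] -1.644167423248291 tool [ 0.1426 -0.0021 -0.0232]
scene spindle (array([0.5823, 0.2103]), np.float64(-1.2776353359222412))
side spindle (array([0.5839, 0.2116]), np.float64(-0.662597119808197))
```

Request:
{"api": "carry_out", "payload": {
  "offset": [
    [0.004,0.003,0.015],
    [0.004,0.003,0.035],
    [0.004,0.003,0.06],
    [0.004,0.003,0.08],
    [0.004,0.003,0.085],
    [0.004,0.003,0.085],
    [0.004,0.003,0.085]
  ],
  "turn": [
    [0,0,0],
    [0,0,0],
    [0,0,0],
    [0,0,0],
    [0,0,0],
    [0,0,0],
    [0,0,0]
  ]
}}

```text
clock: 22.3
tcp_pos: [0.4516, 0.2684, 0.1254]
orientation: [-3.069, 0.668, -0.0]
contact_force: [-0.1, 0.2, -1.8]
grip_width: 0.034
```

```bash
python3 chk.py
```

```text
t 22.3 tcp [0.4516 0.2684 0.1254] R2 [ 0.0001 -0.0003 -1.    ] F [-0.1001  0.2322 -1.8344] M [ 0.0981  0.0786 -0.0249] 0.034010340913302156 ring pred [0.5823 0.2091 0.1491]
ring fit [0.5828 0.2109 0.1481] -1.3215491771697998 tool [ 0.1432 -0.0023 -0.0228]
scene spindle (array([0.5829, 0.2091]), np.float64(-1.2339203357696533))
side spindle (array([0.583 , 0.2127]), np.float64(-1.051007628440857))
```

Request:
{"api": "carry_out", "payload": {
  "offset": [
    [0,0,0.004],
    [0,0,0.008],
    [0,0,0.012],
    [0,0,0.014],
    [0,0,0.014]
  ],
  "turn": [
    [0,0,0],
    [0,0,0],
    [0,0,0],
    [0,0,0],
    [0,0,0]
  ]
}}

```text
clock: 22.9
tcp_pos: [0.4513, 0.2681, 0.118]
orientation: [3.069, -0.669, -0.0]
contact_force: [-0.3, -0.1, -1.1]
grip_width: 0.0336
```

Request:
{"api": "carry_out", "payload": {
  "offset": [
    [0,0,0.002],
    [0,0,0.004],
    [0,0,0.006],
    [0,0,0.006]
  ],
  "turn": [
    [0,0,0],
    [0,0,0],
    [0,0,0],
    [0,0,0]
  ]
}}

```text
clock: 23.3
tcp_pos: [0.4514, 0.2681, 0.1151]
orientation: [3.069, -0.669, -0.0]
contact_force: [-0.1, 0.7, -1.7]
grip_width: 0.0341
```

Request:
{"api": "carry_out", "payload": {
  "offset": [
    [0,0,0.003],
    [0,0,0.006],
    [0,0,0.009],
    [0,0,0.01],
    [0,0,0.01]
  ],
  "turn": [
    [0,0,0],
    [0,0,0],
    [0,0,0],
    [0,0,0],
    [0,0,0]
  ]
}}

```text
clock: 23.8
tcp_pos: [0.4514, 0.2681, 0.1101]
orientation: [3.069, -0.669, -0.0]
contact_force: [0.4, -0.1, -2.2]
grip_width: 0.0344
```

```bash
python3 chk.py
```

```text
t 23.8 tcp [0.4514 0.2681 0.1101] R2 [-0.0001  0.0002 -1.    ] F [ 0.3616 -0.06   -2.2345] M [0.0591 0.0996 0.034 ] 0.03441881338030416 ring pred [0.5821 0.2089 0.1338]
ring fit [0.5824 0.211  0.1324] -1.0843241214752197 tool [ 0.143  -0.0025 -0.0223]
scene spindle (array([0.5887, 0.2154]), np.float64(-1.212766170501709))
side spindle (array([0.5871, 0.2092]), np.float64(-1.3040177822113037))
```

Request:
{"api": "carry_out", "payload": {
  "offset": [
    [0,0,0.002],
    [0,0,0.004],
    [0,0,0.006],
    [0,0,0.006]
  ],
  "turn": [
    [0,0,0],
    [0,0,0],
    [0,0,0],
    [0,0,0]
  ]
}}

```text
clock: 24.3
tcp_pos: [0.4514, 0.2681, 0.1071]
orientation: [3.069, -0.669, -0.0]
contact_force: [-0.9, -0.3, -2.0]
grip_width: 0.034
```

Request:
{"api": "carry_out", "payload": {
  "offset": [
    [0,0,0.001],
    [0,0,0.002],
    [0,0,0.002],
    [0,0,0.002]
  ],
  "turn": [
    [0,0,0],
    [0,0,0],
    [0,0,0],
    [0,0,0]
  ]
}}

```text
clock: 24.7
tcp_pos: [0.4515, 0.2682, 0.1062]
orientation: [-3.07, 0.669, -0.0]
contact_force: [-0.2, 0.2, -0.4]
grip_width: 0.0341
```

Request:
{"api": "carry_out", "payload": {
  "offset": [
    [0,0,0],
    [0,0,0]
  ],
  "turn": [
    [0,0,0],
    [0,0,0]
  ]
}}

```text
clock: 24.9
tcp_pos: [0.4515, 0.2682, 0.1062]
orientation: [-3.07, 0.669, -0.0]
contact_force: [0.4, 1.1, -1.8]
grip_width: 0.0337
```

Request:
{"api": "carry_out", "payload": {
  "offset": [
    [0,0,0.001],
    [0,0,0.002],
    [0,0,0.002]
  ],
  "turn": [
    [0,0,0],
    [0,0,0],
    [0,0,0]
  ]
}}

```text
clock: 25.2
tcp_pos: [0.4515, 0.2681, 0.1051]
orientation: [3.069, -0.669, -0.0]
contact_force: [0.2, 0.3, -0.5]
grip_width: 0.0342
```

```bash
python3 chk.py
```

```text
t 25.2 tcp [0.4515 0.2681 0.1051] R2 [-0.      0.0001 -1.    ] F [ 0.1875  0.3409 -0.5077] M [0.0198 0.0478 0.0244] 0.034227177381648134 ring pred [0.5822 0.2089 0.1288]
ring fit [0.5821 0.2109 0.1273] -1.1663264036178589 tool [ 0.1426 -0.0023 -0.0221]
scene spindle (array([0.5841, 0.2138]), np.float64(-1.2290380001068115))
side spindle (array([0.5849, 0.2124]), np.float64(-1.2904541492462158))
```

Request:
{"api": "carry_out", "payload": {
  "offset": [
    [0,0,0],
    [0,0,0]
  ],
  "turn": [
    [0,0,0],
    [0,0,0]
  ]
}}

```text
clock: 25.5
tcp_pos: [0.4515, 0.2682, 0.1052]
orientation: [3.07, -0.669, 0.0]
contact_force: [-0.2, -0.5, -1.6]
grip_width: 0.0339
```

Request:
{"api": "carry_out", "payload": {
  "offset": [
    [0,0,0.001],
    [0,0,0.002],
    [0,0,0.002]
  ],
  "turn": [
    [0,0,0],
    [0,0,0],
    [0,0,0]
  ]
}}

```text
clock: 25.8
tcp_pos: [0.4515, 0.2682, 0.1042]
orientation: [-3.07, 0.668, -0.0]
contact_force: [-0.6, 0.0, -0.7]
grip_width: 0.0338
```

```bash
python3 - <<'E'
from h import *
A=[]
for i in range(8):
    snap('side'); o=r.get_obs(); A.append(np.r_[o['contact_force'],o['moment'],o['tcp_pos']])
print(np.mean(A,0).round(4),np.std(A,0).round(3),o['clock'])
E
```

```text
[-0.2555  0.5102 -0.915   0.0491  0.0377  0.0115  0.4515  0.2682  0.1043] [0.319 0.419 0.596 0.028 0.029 0.034 0.    0.    0.   ] 26.2
```

Request:
{"api": "carry_out", "payload": {
  "offset": [
    [0,0,0.001],
    [0,0,0.002],
    [0,0,0.002]
  ],
  "turn": [
    [0,0,0],
    [0,0,0],
    [0,0,0]
  ]
}}

```text
clock: 26.5
tcp_pos: [0.4515, 0.2683, 0.1032]
orientation: [-3.07, 0.668, -0.0]
contact_force: [-0.5, -0.3, 1.0]
grip_width: 0.034
```

```bash
cat > avg.py <<'E'
from h import *
A=[]
for i in range(8):
    snap('side'); o=r.get_obs(); A.append(np.r_[o['contact_force'],o['moment'],o['tcp_pos']])
print(np.mean(A,0).round(4),o['clock'],o['grip_width'])
E
python3 avg.py
```

```text
[-0.9416  0.2552  0.0904  0.0515  0.0172  0.0062  0.4515  0.2682  0.1033] 26.9 0.03380663144676316
```

The ring is resting lightly on the hub (about 1.7 N change). Backing off 2 mm so it lies free and level at the groove.

Request:
{"api": "carry_out", "payload": {
  "offset": [
    [0,0,-0.002],
    [0,0,-0.0045],
    [0,0,-0.0045],
    [0,0,-0.0045]
  ],
  "turn": [
    [0,0,0],
    [0,0,0],
    [0,0,0],
    [0,0,0]
  ]
}}

```text
clock: 27.3
tcp_pos: [0.4514, 0.268, 0.1054]
orientation: [3.069, -0.669, -0.0]
contact_force: [0.1, -0.3, -1.4]
grip_width: 0.0337
```

```bash
python3 avg.py; python3 chk.py; python3 - <<'E'
from fit import *
# torso upright & still: wrist rivet unchanged, hem check
f=snap('wrist'); o=r.get_obs(); p=np.array(o['tcp_pos']);R0=Ro.from_rotvec(o['orientation']).as_matrix()
hsv=cv2.cvtColor(f['pixels'],cv2.COLOR_RGB2HSV).astype(int); m=((hsv[...,1]<30)&(hsv[...,2]>200)).astype(np.uint8); n,l,st,ce=cv2.connectedComponentsWithStats(m)
print([s for s in st[1:] if 800<s[4]<2500])
E
```

```text
[ 0.0792  0.1014 -1.7926  0.0368  0.0791 -0.0097  0.4514  0.2681  0.1054] 27.7 0.034300985243098055
t 27.7 tcp [0.4514 0.2682 0.1054] R2 [-0.      0.0001 -1.    ] F [ 0.4139 -0.663  -1.7323] M [0.1093 0.0682 0.0389] 0.034300985243098055 ring pred [0.5822 0.2089 0.1291]
ring fit [0.5824 0.211  0.1275] -1.1581077575683594 tool [ 0.1429 -0.0024 -0.0221]
scene spindle (array([0.5835, 0.2146]), np.float64(-1.2340409755706787))
side spindle (array([0.585 , 0.2123]), np.float64(-1.2779293060302734))
[array([ 296,  169,   47,   48, 1372], dtype=int32)]
```

```bash
python3 -c "
from bench import r
print(r.hand_in())"
```

```text
the job is handed in; nothing more can be done
None
```

The torso is standing upright on the bench and released. The ring hangs over its spindle at the groove with the pliers still squeezed to the stop. I handed the job in at about 27.8 s of the 48 s allowed.

**Torso**
- I picked it up by the shoulder dowels with 20 N, tipped it up about its hem edge and set it down. Before letting go, an upright model laid over two camera views matched it.
- The first two closings missed the dowels because the fingertips ride about 25 mm higher than the stated length suggests. The first closed on the chest and the second on the upper domes. I reopened and went lower both times.
- On set-down there was a brief edge load of about 11 N, which I relieved before releasing.

**Ring and pliers**
- I took the dark pliers by the handles, gripped at 45 N at the end. The opening read 34 mm at the end, against a nominal 37 mm; the readings ran a little low throughout, more so at higher grip force.
- The ring went down over the spindle with no side force until it lightly touched the hub, then I raised it about 2 mm.

**Last checks**
- The wrist force showed only the pliers' weight (-1.8 N), so the ring hangs free.
- The rivet's position in the wrist view had not changed, so the pliers had not slipped or tilted in the grip.
- The camera fit put the ring at z of about 127.5 mm. From the hub contact I worked out about 128 mm, against a groove mid-height of 128.5 mm.
- The ring and spindle positions disagree by 1–2 mm sideways between cameras, and the late spindle fits were spoiled by the ring overlapping them. That the ring is centred therefore rests mainly on the contact-free descent.
- I did not re-check the other bench objects at the end. No unexpected contact showed in the force readings.

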